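# Rebuild the shredder's slip clutch

## Task

The slip clutch of the office shredder is being put back together on its stand, where one smooth plate already sits on the splined hub. Slide the thick grooved disc fully down onto it with its forked tab pointing the opposite way from that plate's tab, then the other smooth plate fully down on top of the disc with its tab directly above the first plate's tab. Leave the other things on the desk where they are.

Things in the scene. Friction and masses are not known exactly. Their poses are not given: they have to be found in the camera images.
- stand: Stand, fixed: grey round base 92 mm wide, 12 high; dark shoulder 46 wide up to z = 34 mm; on it the fixed first smooth plate (z 34-44 mm, shaped like plate, tab along the stand's +x); through it rises the splined hub, top z = 88 mm (see hub_top). Origin on the hub axis at desk level, z up. Seated, the disc's origin is at z = 44 mm and the top plate's at z = 57 mm.
- first_tab (a point): Middle of the tip of the first plate's tab, top face, 46 mm from the hub's axis along the stand's +x and 44 mm above the desk.
- hub_top (a point): Centre of the hub's top end, 88 mm above the desk. Hub: core 23 mm wide, four splines along the stand's +x, +y, -x, -y, each 8 mm wide, reaching 18 mm from the axis; straight up to z = 78 mm, then tapered to the top (splines there 4 mm wide, reaching 14.5 mm). Discs fit in four turning positions, with about 1.5 mm of play.
- disc: Loose thick disc, about 110 g, 13 mm thick, flat on the desk: steel, 64 mm wide, with two flats 54 mm apart at its y = +27 and -27 mm (each 34 mm long: grip there); dark linings with radial grooves on both faces. Opening 40 mm wide with four inward teeth on the diagonals, 11.4 mm wide, ends 13.5 mm from the axis. Forked tab along +x. Origin: centre of the underside, z up.
- disc_tab (a point): Middle between the two tips of the disc's forked tab (18 mm wide, 7 mm thick), 48 mm from its centre along its +x, 10 mm above its underside.
- plate: Loose smooth steel plate, about 90 g, 10 mm thick, flat on the desk: same outline as the disc (64 mm wide, flats 54 mm apart at its y = +27 and -27 mm) and same opening with four inward teeth on the diagonals, but no linings, and one plain square-ended tab 14 mm wide along +x. Origin: centre of the underside, z up.
- plate_tab (a point): Middle of the tip of the loose plate's tab, top face, 46 mm from its centre along its +x.
- stapler: Blue stapler, 34 x 125 x 45 mm, loose bystander. Origin: centre of the underside.
- glue_stick: Glue stick standing upright, 24 mm wide, 70 mm high, loose bystander. Origin: centre of the underside.
- tape_clear: Roll of tape lying flat, 96 mm wide, 48 mm high, loose bystander. Origin: centre of the underside.
- mouse: White computer mouse, 104 x 62 x 35 mm, loose bystander. Origin: centre of the underside.
Mind the look-alikes: they are no part of the job. What is shaped like the plate but yellow is not meant.

How it is judged:
By the outcome, as a careful person would: the job done as asked, in the order asked, and still so for the second after the job is handed in, with the robot touching nothing.
It also fails if it takes over 72 s, if anything falls off the work surface, if the arm or the gripper's body presses on something with over 40 N, if the wrist force passes 120 N, or if a joint passes its speed limit or range.

## Robot

A 6-joint arm with a two-finger parallel gripper is mounted at the origin on a cart in front of the work surface, level with it; the furniture and walls round the work are solid. World frame = base frame: x ahead of the robot, y to its left, z up, the work surface at z = 0. Lengths are in mm, angles in degrees, forces in N, time in s.
With the tool pointing down it reaches from about 300 to 850 mm from the base axis. Payload 4.2 kg.
Tool frame: the origin (TCP) lies at the very end of the fingers, on their centre line; the grasp point (between the pads) lies 19 mm behind it (env.grip_point_offset is the distance from the TCP to the grasp point, in mm); z points along the fingers, y is the line along which they close (so a half turn about z gives the same grasp; the last joint's range is limited). The gripper opens to 91 mm and grips with 3 to 60 N. Pads are 32 mm wide; open, the fingers measure 118 mm over their backs; the gripper's body (76 mm by 178 mm) begins 60 mm behind the grasp point.
Start: joints at [68.239, 18.312, 89.639, -0, 72.044, -1.146], TCP at [202.453, 538.197, 213.976] pointing down, gripper open.
Joint ranges: [-177.97, 177.97], [-48.28, 115.42], [12.27, 149.76], [-77.06, 257.06], [2.81, 150.46], [-146.56, 146.56]. Speed limits (degrees/s): [147.25, 147.25, 180, 180, 180, 180].

## Interface

Orientations are given as [roll, pitch, yaw] about the fixed x, y, z axes, in that order (R = Rz(yaw) Ry(pitch) Rx(roll)).
In Python, from workcell import env gives the robot as it stands. The module is installed in compiled form; this text tells all that it offers.
- The arm moves only by the tool arm_command, never from a script. Its argument "rows" is a list of rows, each an object with "delta_pos": the shift along the tool's x, y, z in mm, a list of three; "roll": the turn about the tool's z in units of 5 degrees (1.0 is 5 degrees); "jaw": the opening in per cent of the stroke, from 0 (shut) to 100 (fully open). A call has 1 to 20 rows; each row is the pose to reach, as a shift and turn from the pose commanded when the call began, along the tool's axes at that moment; what a row does not reach only later rows make up. A row lasts 1/12 s, in which the tool goes at most 41.7 mm and 7.16 degrees, less where a joint would pass 70% of its speed; a pose out of reach is approached as far as the arm can. A call with a gripper value outside its range is refused whole. The fingers move at their own pace and stop on an object; "squeeze" is the grip in N (left out, the last holds). Time passes only in rows, so rows that repeat a pose let the fingers close. It gives the time, the measured TCP pose, the force, the opening and the grip force at its end, in the units of the state.
- env.state(): the state, without advancing time (a new reading comes with each control period).
- env.grab_frame(name): name is "side" or "top"; returns a dict with "img" (384x512x3 uint8, blue, green, red), "z_map" (384x512 float32, mm along the optical axis (not along the pixel's ray), 0 where there is no reading), "fov_y" (degrees; the focal length in pixels is half the picture's height over the tangent of half this angle, whatever the lens; pixels are square), "cx", "cy" (the principal point, pixels), "dist" ([k1, k2, p1, p2, k3] as OpenCV has them; the pictures are not rectified), "R" (3x3) and "t" (3): a world point X has camera coordinates R X + t. Camera axes: x right, y down, z forward; pixel columns grow to the right and rows downward; lengths in mm; the calibration is good to about 2 mm. A picture is of the moment at which its call begins.
- env.job_done(): hands the job in; it is judged then, once.
The state is a dict: "time_s": time; "qpos": joint angles; "qvel": joint speeds; "effort": joint torques, N m; "ee_pos": TCP position; "ee_rot": TCP orientation; "force": force on the tool from outside, world axes, zero at the start; "torque": the same for the moment, N m; "gripper_width": finger opening in mm; "gripper_force": force on a finger pad.
Only numpy, scipy, OpenCV 4.12 (cv2) and the standard library are available. Lean on these libraries where they do the work, as an engineer would, in place of code of your own. Each camera call takes 0.05 s, during which the arm holds its last target. There are 200 camera calls.

## Working session

There is one attempt and no reset: what is moved stays moved. The work goes in short steps, Python scripts to look and compute and a tool call to move; the robot and the scene stay as the last step left them, time stands still between calls to the robot, and variables do not carry over. Pictures are saved under pics/ and viewed, at most 10 in all, crops included, and the job is handed in when it is done.

Besides the shell and the picture viewer there is one more tool, called after "Emit:" as name(argument=value, ...) on one line, values as JSON. arm_command: Moves the arm, as the interface text tells. Its arguments: {"type":"object","properties":{"rows":{"type":"array"},"squeeze":{"type":"number"}},"required":["rows"]}

```bash
mkdir -p pics; cat > h.py <<'E'
import numpy as np, cv2
from workcell import env
def grab(n):
    f=env.grab_frame(n); h=f["img"].shape[0]
    fl=h/2/np.tan(np.radians(f["fov_y"])/2)
    f["K"]=np.array([[fl,0,f["cx"]],[0,fl,f["cy"]],[0,0,1.]]); f["D"]=np.array(f["dist"],float)
    f["R"]=np.array(f["R"]);f["t"]=np.array(f["t"]); return f
def plane(f,uv,z):
    uv=np.array(uv,float).reshape(-1,1,2)
    n=cv2.undistortPoints(uv,f["K"],f["D"]).reshape(-1,2)
    d=np.c_[n,np.ones(len(n))]@f["R"]; c=-f["R"].T@f["t"]
    return c+d*((z-c[2])/d[:,2])[:,None]
def cloud(f):
    h,w=f["z_map"].shape; v,u=np.mgrid[:h,:w]
    n=cv2.undistortPoints(np.stack([u,v],-1).reshape(-1,1,2).astype(float),f["K"],f["D"]).reshape(-1,2)
    z=f["z_map"].reshape(-1,1).astype(float)
    P=(np.c_[n,np.ones(len(n))]*z-f["t"])@f["R"]; P[z[:,0]==0]=np.nan
    return P.reshape(h,w,3)
E
python3 - <<'E'
from h import *
for n in("top","side"):
    f=grab(n); cv2.imwrite(f"pics/{n}1.png",f["img"]); print(n,-f["R"].T@f["t"],f["R"][2],f["dist"],f["fov_y"])
np.set_printoptions(suppress=True); print(env.state())
E
```

```text
top [ 425.021063    162.58147332 1387.59708319] [ 0.10348385  0.01141864 -0.99456559] [-0.13101151  0.          0.          0.          0.        ] 42.60839425943454
side [ 400.10172702 -585.1969016   424.922552  ] [ 0.1984575   0.90325822 -0.38044608] [-0.03245978  0.          0.          0.          0.        ] 52.13214352908227
{'time_s': 0.1, 'qpos': array([68.23929097, 18.34692836, 89.69777273,  0.00001422, 72.04510693,
       -1.14610015]), 'qvel': array([ 0.0302185 , -0.07079888, -0.11212079, -0.01702624, -0.02355456,
       -0.01929122]), 'effort': array([  0.00029829, -41.33287668, -23.25106323,   0.07281808,
         0.04210263,  -0.00004713]), 'ee_pos': array([202.28167744, 537.76782272, 213.22602286]), 'ee_rot': array([-179.91021021,   -0.00180985,  159.38538531]), 'force': array([-0.00195808, -0.68424183,  1.41818152]), 'torque': array([-0.01537154, -0.01350012, -0.04394473]), 'gripper_force': 0.0, 'gripper_width': 91.00025671813397}
```

View pics/top1.png

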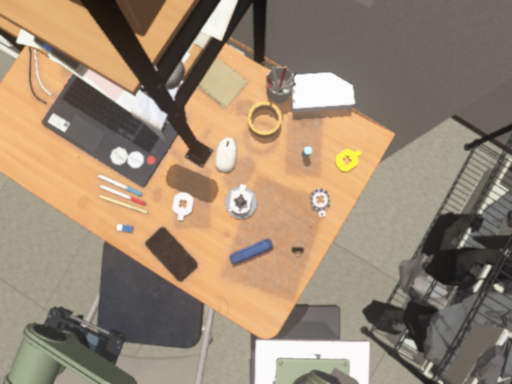

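View pics/side1.png

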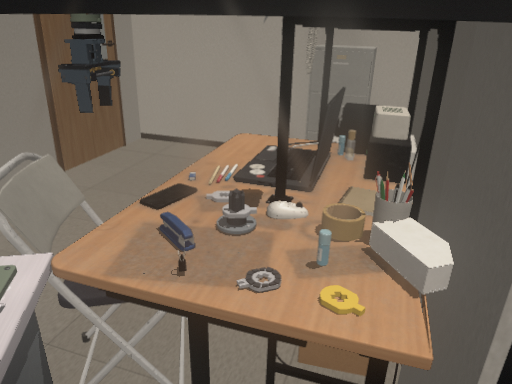

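Top view: stand at about (240,202), disc at (320,202) with its fork towards (322,214), plate at (182,206) with its tab down at about (178,219), and the yellow decoy at (347,160). The side view shows the same layout. Next I'll zoom in and measure.

```bash
python3 - <<'E'
from h import *
np.set_printoptions(suppress=True,precision=1)
f=grab("top"); g=grab("side"); np.save("top.npy",f["img"])
def crop(f,u,v,r,s): return cv2.resize(f["img"][v-r:v+r,u-r:u+r],(s,s),interpolation=cv2.INTER_CUBIC)
a=np.hstack([crop(f,u,v,22,260) for u,v in((240,202),(320,202),(182,206))])
b=np.hstack([crop(g,u,v,32,260) for u,v in((237,212),(263,280),(224,196))])
cv2.imwrite("pics/crops.png",np.vstack([a,b]))
for n,F,pts in(("top",f,((240,202,66),(320,202,13),(182,206,10),(226,155,30),(265,120,48),(307,153,70),(251,251,45),(297,250,20),(200,155,0))),):
    for u,v,z in pts: print(u,v,plane(F,(u,v),z)[0])
P=cloud(f)
for n,(u,v),r,lo,hi in(("disc",(320,202),20,6,30),("plate",(182,206),18,5,30),("stand",(240,202),22,30,100),("stapler",(251,251),30,10,80),("mouse",(226,155),24,8,60)):
    Q=P[v-r:v+r,u-r:u+r]; m=(Q[...,2]>lo)&(Q[...,2]<hi); q=Q[m]
    print(n,m.sum(),np.nanmedian(Q[...,2]),q.min(0),q.max(0),q.mean(0))
E
```

```text
240 202 [527.6 209.4  66. ]
320 202 [536.5 -12.9  13. ]
182 206 [517.  374.5  10. ]
226 155 [661.3 253.2  30. ]
265 120 [759.2 146.3  48. ]
307 153 [664.6  30.8  70. ]
251 251 [396.6 177.1  45. ]
297 250 [401.5  50.3  20. ]
200 155 [665.1 329.7   0. ]
disc 334 0.8815271005180918 [487.3 -62.1   6. ] [593.4  37.6  21.5] [540.3 -11.6  11. ]
plate 348 0.7891411616216533 [474.  328.2   5. ] [557.8 424.4  18.9] [521.2 373.1   9.4]
stand 421 2.880796208413627 [501.6 180.4  30.7] [576.4 237.5  94.1] [533.3 208.1  52.7]
stapler 385 0.015246108273705736 [344.1 117.2  10. ] [427.5 256.9  50.2] [395.2 176.3  38.4]
mouse 644 1.4573755656889986 [615.9 199.4   8.1] [717.3 322.8  56.8] [662.7 257.   20.7]
```

View pics/crops.png

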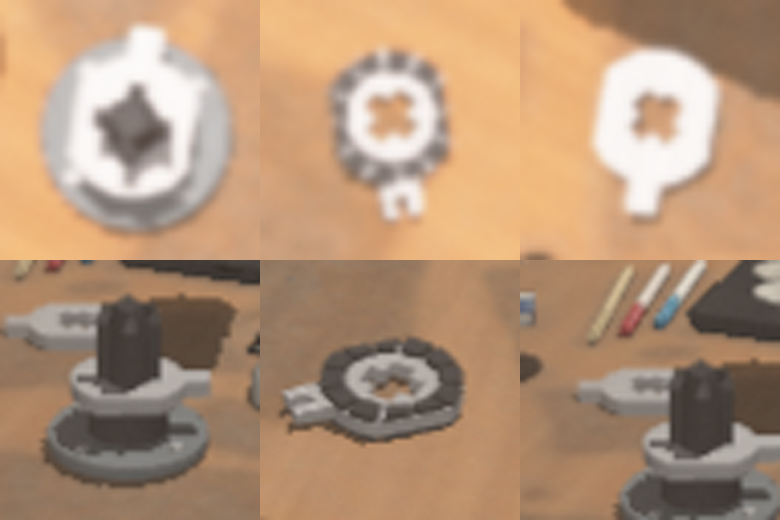

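The crops confirm the tabs: first plate's up in the image, about (243,186); disc's fork down at (324,216); plate's tab down at (179,221). Now I'll measure with masks.

```bash
cat > m.py <<'E'
from h import *
def body(f,u,v,r,z,thr,half,S=8,show=None,ropen=10):
    """body centre, tab direction of a plate by saturation mask rectified onto plane z around pixel u,v"""
    c=plane(f,(u,v),z)[0]
    n=int(2*half*2); xs=c[0]-half+np.arange(n)/2; ys=c[1]-half+np.arange(n)/2
    X,Y=np.meshgrid(xs,ys); W=np.stack([X,Y,np.full_like(X,z)],-1).reshape(-1,3)
    p,_=cv2.projectPoints(W,cv2.Rodrigues(f["R"])[0],f["t"],f["K"],f["D"])
    p=p.reshape(n,n,2).astype(np.float32)
    im=cv2.remap(f["img"],p[...,0],p[...,1],cv2.INTER_CUBIC)
    m=thr(im).astype(np.uint8)
    k,l,s,ce=cv2.connectedComponentsWithStats(m)
    i=1+np.argmax(s[1:,4]); m=(l==i).astype(np.uint8)
    cs,_=cv2.findContours(m,cv2.RETR_EXTERNAL,cv2.CHAIN_APPROX_NONE)
    full=cv2.drawContours(np.zeros_like(m),cs,-1,1,-1)
    ke=cv2.getStructuringElement(cv2.MORPH_ELLIPSE,(45,45))
    b=cv2.morphologyEx(full,cv2.MORPH_OPEN,ke)
    M=cv2.moments(b,True); bc=np.array([M["m10"],M["m01"]])/M["m00"]
    yy,xx=np.nonzero(full); d=np.hypot(xx-bc[0],yy-bc[1])
    t=np.array([xx[d>72].mean(),yy[d>72].mean()])
    tip=d.max()/2
    w=lambda q:np.array([xs[0]+q[0]/2,ys[0]+q[1]/2])
    hole=(full>0)&(m==0); hh=np.argwhere(hole)[:,::-1]
    if show: cv2.imwrite(show,np.hstack([im,cv2.cvtColor(m*255,cv2.COLOR_GRAY2BGR)]))
    return w(bc),np.degrees(np.arctan2(*(t-bc)[::-1])),b.sum()/4,tip,(w(hh.mean(0)) if len(hh) else None,len(hh)/4)
sat=lambda im:cv2.cvtColor(im,cv2.COLOR_BGR2HSV)[...,1]<70
white=lambda im:(im.min(-1)>190)
E
python3 - <<'E'
from m import *
np.set_printoptions(suppress=True,precision=1)
f=grab("top");print("true body area",3000)
print("disc",body(f,320,205,20,11,sat,60,show="pics/d.png"))
print("plate",body(f,182,208,20,10,sat,60,show="pics/p.png"))
print("plate",body(f,182,208,20,10,white,60))
print("stand",body(f,240,202,20,44,white,60,show="pics/s.png"))
cv2.imwrite("pics/m1.png",np.vstack([cv2.imread(f"pics/{n}.png") for n in"dps"]))
from h import *
P=cloud(f);Q=P[190:214,228:252];m=Q[...,2]>75
print("hubtop depth",Q[m].mean(0),m.sum(),Q[m].max(0),Q[m].min(0))
E
```

```text
true body area 3000
disc (array([541.4, -11.9]), np.float64(-171.4273204662241), np.float64(2992.75), np.float64(46.20029049030797), (array([544.7, -12.2]), 305.75))
plate (array([523.6, 372.7]), np.float64(171.8400969959387), np.float64(3525.5), np.float64(47.43034280996761), (array([524.5, 372.6]), 282.25))
plate (array([523.9, 373.6]), np.float64(172.31836692276272), np.float64(3090.25), np.float64(45.53251676095997), (array([524.9, 373.3]), 423.75))
stand (array([535.7, 210.7]), np.float64(-67.79826368751486), np.float64(3813.75), np.float64(43.7926020149539), (array([529. , 209.5]), 1029.75))
hubtop depth [531.1 208.5  85.3] 85 [547.9 225.3  93.5] [513.5 192.9  75.1]
```

View pics/m1.png

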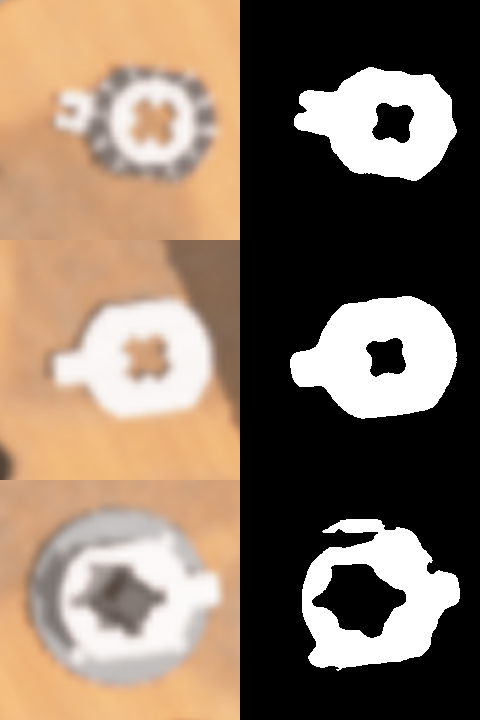

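```bash
python3 - <<'E'
from m import *
np.set_printoptions(suppress=True,precision=1)
f=grab("top"); g=grab("side")
def rect(f,c,z,half):
    n=int(4*half); a=np.arange(n)/2-half; X,Y=np.meshgrid(c[0]+a,c[1]+a)
    p,_=cv2.projectPoints(np.stack([X,Y,np.full_like(X,z)],-1).reshape(-1,3),cv2.Rodrigues(f["R"])[0],f["t"],f["K"],f["D"])
    p=p.reshape(n,n,2).astype(np.float32); return cv2.remap(f["img"],p[...,0],p[...,1],cv2.INTER_CUBIC)
c=np.array([530,209.]);out=[]
for F,nm in((f,"top"),(g,"side")):
    for z in(12,44,88):
        im=rect(F,c,z,75); cv2.drawMarker(im,(150,150),(0,0,255),0,12); out.append(im[40:260,40:260])
    im=rect(F,c,12,75); m=sat(im).astype(np.uint8); k,l,s,_=cv2.connectedComponentsWithStats(m)
    m=(l==l[150,150] if l[150,150] else l==1+np.argmax(s[1:,4])).astype(np.uint8)
    cs,_=cv2.findContours(m,0,1); q=max(cs,key=cv2.contourArea); (a,b),r=cv2.minEnclosingCircle(q)
    (e,h),ax,_=cv2.fitEllipse(q); print(nm,"base circle",c+np.array([a,b])/2-75,r/2,"ell",c+np.array([e,h])/2-75,np.array(ax)/2)
im=rect(f,c,44,75); 
for t in(200,220,235,245):
    m=(im.min(-1)>t)
    yy,xx=np.nonzero(m); X=xx/2-75;Y=yy/2-75; d=np.hypot(X,Y); k=(d>37)&(X>20)&(abs(Y)<30)
    if k.any(): print(t,k.sum()/4,"tab ctr",X[k].mean()+c[0],Y[k].mean()+c[1],"d",d[k].max())
big=np.vstack([np.hstack(out[:3]),np.hstack(out[3:])]); cv2.imwrite("pics/st.png",big)
P=cloud(f); q=P[(P[...,2]>100)&(P[...,0]>250)&(P[...,0]<720)&(P[...,1]>-150)&(P[...,1]<460)]
print("tall",len(q)); 
for i in range(0,len(q),max(1,len(q)//12)): print(q[i])
P=cloud(g); q=P[(P[...,2]>100)&(P[...,0]>250)&(P[...,0]<720)&(P[...,1]>-150)&(P[...,1]<460)]
if len(q): print("side tall",len(q),q.min(0),q.max(0),np.median(q,0))
E
```

```text
top base circle [534.7 208.2] 49.36686325073242 ell [532.6 209.2] [90.6 95. ]
side base circle [549.5 219.2] 77.74523162841797 ell [536.7 221.6] [ 93.7 155.9]
200 262.5 tab ctr 568.9361904761905 209.39 d 48.62612466565683
220 170.5 tab ctr 570.3130498533724 206.97507331378299 d 47.668123520860355
235 112.25 tab ctr 571.369710467706 205.5501113585746 d 46.76804464589043
245 70.0 tab ctr 571.1642857142857 205.5392857142857 d 46.09772228646444
tall 7636
[665.  349.1 925.3]
[668.8 321.1 873.6]
[660.7 342.6 833.4]
[713.3 426.3 650.4]
[672.3 320.  732.1]
[692.  408.7 648.9]
[678.7 404.4 649.2]
[672.4 318.  629.2]
[714.6 323.9 450.4]
[685.5 379.  491.8]
[674.1 318.6 471.9]
[659.2 347.3 427.2]
[654.9 329.  118.9]
side tall 1950 [615.2 292.6 100.8] [719.8 357.5 452.4] [667.7 323.7 313. ]
```

View pics/st.png

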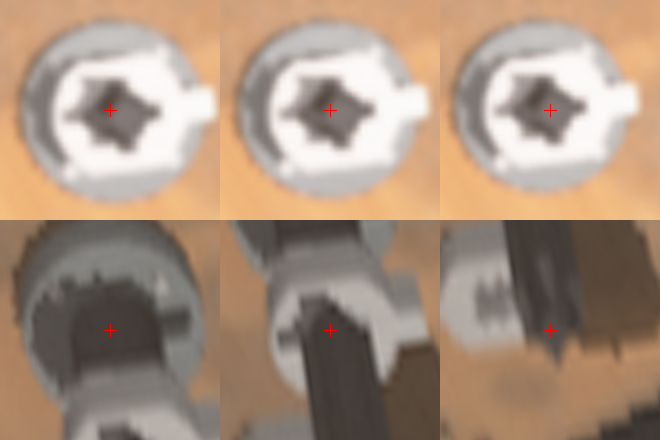

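Top rectified view: the first tab points to world +x and slightly −y, with the flats tilted by several degrees. The post at about (665,325) has to be avoided. I'll fit the stand's angle from the flat edges and tab.

```bash
cat >> m.py <<'E'
def rect(f,c,z,half,s=2):
    n=int(2*s*half); a=np.arange(n)/s-half; X,Y=np.meshgrid(c[0]+a,c[1]+a)
    p,_=cv2.projectPoints(np.stack([X,Y,np.full_like(X,z)],-1).reshape(-1,3),cv2.Rodrigues(f["R"])[0],f["t"],f["K"],f["D"])
    p=p.reshape(n,n,2).astype(np.float32); return cv2.remap(f["img"],p[...,0],p[...,1],cv2.INTER_CUBIC)
def edges(f,c,z,ch,cols,side,lo,hi,half=75,axis="y"):
    """steepest edge along +-axis from c for each offset; fitted line (slope deg, offset at 0)"""
    im=cv2.GaussianBlur(rect(f,c,z,half,4)[...,ch].astype(float),(0,0),3); im=im if axis=="y" else im.T
    o=[]
    for X in cols:
        p=im[:,int((X+half)*4)]; g=np.abs(np.gradient(p)); i=[int((side*r+half)*4) for r in np.arange(lo,hi,.25)]
        j=i[np.argmax(g[i])]; o.append(j/4-half)
    o=np.array(o); k=abs(o-np.median(o))<4; q=np.polyfit(np.array(cols)[k],o[k],1)
    r=o-np.polyval(q,cols); k=abs(r)<1.2; q=np.polyfit(np.array(cols)[k],o[k],1)
    return round(float(np.degrees(np.arctan(q[0]))),1),round(float(q[1]),2),int(k.sum())
E
python3 - <<'E'
from m import *
f=grab("top")
cols=np.arange(-13,13.1,1)
for nm,c,z in(("stand",(533,209),44),("plate",(524,373),10),("disc",(542,-12),13)):
    for s in(1,-1): print(nm,s,[edges(f,c,z,ch,cols,s,20,34) for ch in(0,1)])
    S=1 if nm=="stand" else -1
    t=np.arange(37,44,.5)*S
    dy={"stand":-4,"plate":6,"disc":-6}[nm]
    print(" tab sides",[edges(f,(c[0],c[1]+dy),z,0,t,s,4,13) for s in(1,-1)], "tip",edges(f,(c[0],c[1]+dy),z,0,np.arange(-4,4.1,.5),S,40,54,axis="x"),
     "far",edges(f,c,z,0,np.arange(-5,5.1,.5),-S,24,42,axis="x"))
E
```

```text
stand 1 [(-6.2, 29.6, 17), (-6.8, 29.74, 17)]
stand -1 [(-10.8, -26.88, 27), (-10.6, -26.94, 27)]
 tab sides [(-9.2, 14.91, 14), (2.3, -10.06, 14)] tip (1.5, 45.96, 17) far (-1.6, -33.49, 21)
plate 1 [(-7.1, 28.54, 27), (-7.2, 28.65, 27)]
plate -1 [(-7.8, -27.77, 27), (-8.0, -27.47, 27)]
 tab sides [(2.2, 9.42, 14), (-9.5, -14.79, 14)] tip (4.3, -45.84, 17) far (0.0, 32.75, 21)
disc 1 [(-0.9, 20.53, 26), (-0.7, 20.46, 26)]
disc -1 [(-1.4, -20.55, 27), (-0.6, -20.62, 24)]
 tab sides [(9.4, 16.41, 14), (-6.5, -13.78, 14)] tip (-18.2, -45.69, 17) far (0.0, 24.0, 21)
```

```bash
cat > go.py <<'E'
import sys,json,numpy as np
# go.py cx cy cz cyaw  tx ty tz tyaw -> delta in tool axes and roll units
a=list(map(float,sys.argv[1:])); c,t=np.array(a[:3]),np.array(a[4:7]); s=np.radians(a[3])
x=np.array([np.cos(s),np.sin(s),0]);y=np.array([np.sin(s),-np.cos(s),0]); d=t-c
print("delta",round(d@x,1),round(d@y,1),round(-d[2],1),"roll",round(-(a[7]-a[3])/5,2),"dist",round(np.linalg.norm(d)))
E
python3 go.py 202.453 538.197 213.976 159.385 543 -12 90 188.3
```

```text
delta -512.5 -395.1 124.0 roll -5.78 dist 659
```

Emit:
arm_command(rows=[{"delta_pos":[-512.5,-395.1,60],"roll":-5.78,"jaw":100},{"delta_pos":[-512.5,-395.1,60],"roll":-5.78,"jaw":100},{"delta_pos":[-512.5,-395.1,60],"roll":-5.78,"jaw":100},{"delta_pos":[-512.5,-395.1,60],"roll":-5.78,"jaw":100},{"delta_pos":[-512.5,-395.1,60],"roll":-5.78,"jaw":100},{"delta_pos":[-512.5,-395.1,60],"roll":-5.78,"jaw":100},{"delta_pos":[-512.5,-395.1,60],"roll":-5.78,"jaw":100},{"delta_pos":[-512.5,-395.1,60],"roll":-5.78,"jaw":100},{"delta_pos":[-512.5,-395.1,60],"roll":-5.78,"jaw":100},{"delta_pos":[-512.5,-395.1,60],"roll":-5.78,"jaw":100},{"delta_pos":[-512.5,-395.1,60],"roll":-5.78,"jaw":100},{"delta_pos":[-512.5,-395.1,60],"roll":-5.78,"jaw":100},{"delta_pos":[-512.5,-395.1,60],"roll":-5.78,"jaw":100},{"delta_pos":[-512.5,-395.1,60],"roll":-5.78,"jaw":100},{"delta_pos":[-512.5,-395.1,124],"roll":-5.78,"jaw":100},{"delta_pos":[-512.5,-395.1,124],"roll":-5.78,"jaw":100},{"delta_pos":[-512.5,-395.1,124],"roll":-5.78,"jaw":100},{"delta_pos":[-512.5,-395.1,124],"roll":-5.78,"jaw":100},{"delta_pos":[-512.5,-395.1,124],"roll":-5.78,"jaw":100},{"delta_pos":[-512.5,-395.1,124],"roll":-5.78,"jaw":100}])

```text
time_s: 2.07
ee_pos: [543.2, -11.5, 90.7]
ee_rot: [180.0, 0.1, -171.7]
force: [-0.2, 1.0, -0.3]
gripper_width: 91.0
gripper_force: 0.0
```

Emit:
arm_command(rows=[{"delta_pos":[0,0,30],"roll":0,"jaw":100},{"delta_pos":[0,0,55],"roll":0,"jaw":100},{"delta_pos":[0,0,70],"roll":0,"jaw":100},{"delta_pos":[0,0,80],"roll":0,"jaw":100},{"delta_pos":[0,0,86],"roll":0,"jaw":100},{"delta_pos":[0,0,86],"roll":0,"jaw":100},{"delta_pos":[0,0,86],"roll":0,"jaw":50},{"delta_pos":[0,0,86],"roll":0,"jaw":50},{"delta_pos":[0,0,86],"roll":0,"jaw":50},{"delta_pos":[0,0,86],"roll":0,"jaw":50},{"delta_pos":[0,0,86],"roll":0,"jaw":50},{"delta_pos":[0,0,86],"roll":0,"jaw":50},{"delta_pos":[0,0,86],"roll":0,"jaw":50},{"delta_pos":[0,0,86],"roll":0,"jaw":50}], squeeze=30)

```text
time_s: 3.23
ee_pos: [543.2, -12.1, 4.2]
ee_rot: [-180.0, 0.0, -171.7]
force: [0.1, 0.6, 3.0]
gripper_width: 53.6
gripper_force: 30.0
```

```bash
python3 go.py 543 -12 4 188.3 532.5 210 134 172.7
```

```text
delta -21.7 221.2 -130.0 roll 3.12 dist 257
```

Emit:
arm_command(rows=[{"delta_pos":[0,0,-15],"roll":0,"jaw":50},{"delta_pos":[0,0,-50],"roll":0,"jaw":50},{"delta_pos":[0,0,-90],"roll":0,"jaw":50},{"delta_pos":[0,0,-130],"roll":0,"jaw":50},{"delta_pos":[-2,25,-130],"roll":0.5,"jaw":50},{"delta_pos":[-5,60,-130],"roll":1,"jaw":50},{"delta_pos":[-10,95,-130],"roll":1.5,"jaw":50},{"delta_pos":[-13,130,-130],"roll":2,"jaw":50},{"delta_pos":[-16,165,-130],"roll":2.5,"jaw":50},{"delta_pos":[-19,195,-130],"roll":3,"jaw":50},{"delta_pos":[-21,213,-130],"roll":3.12,"jaw":50},{"delta_pos":[-21.7,221.2,-130],"roll":3.12,"jaw":50},{"delta_pos":[-21.7,221.2,-130],"roll":3.12,"jaw":50},{"delta_pos":[-21.7,221.2,-130],"roll":3.12,"jaw":50}])

```text
time_s: 4.4
ee_pos: [532.3, 209.3, 133.5]
ee_rot: [-179.9, -0.0, 172.7]
force: [0.2, -0.5, -0.9]
gripper_width: 53.6
gripper_force: 30.0
```

```bash
python3 - <<'E'
from m import *
s=env.state(); print(s["ee_pos"],s["ee_rot"],s["gripper_width"])
f=grab("top");g=grab("side")
a=cv2.resize(rect(f,s["ee_pos"][:2],s["ee_pos"][2]+9,75),(400,400)); cv2.drawMarker(a,(200,200),(0,0,255),0,12)
p,_=cv2.projectPoints(s["ee_pos"].reshape(1,3),cv2.Rodrigues(g["R"])[0],g["t"],g["K"],g["D"]); u,v=p.ravel().astype(int); print(u,v)
b=cv2.resize(g["img"][v-30:v+70,u-50:u+50],(400,400),interpolation=cv2.INTER_CUBIC)
cv2.imwrite("pics/hold.png",np.hstack([a,b]))
E
```

```text
[532.32081114 209.31037023 133.51774049] [-1.79932860e+02 -4.30005784e-02  1.72736323e+02] 53.60873710151071
236 171
```

View pics/hold.png

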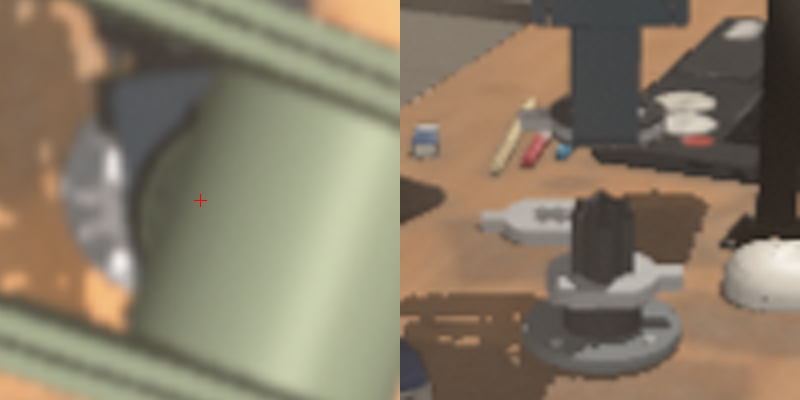

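Side view: the held disc is level, with its tab to the left, hovering above the hub. Finger centre is at crop column 606 and hub centre at 603. I'll compare predicted and measured columns.

```bash
cat > sidecol.py <<'E'
from m import *
def cols(g,pt,half,rng=(6,40)):
    """edges left/right of predicted column along the image row through pt; returns predicted col,row and signed strong gradients"""
    p,_=cv2.projectPoints(np.array(pt,float).reshape(1,3),cv2.Rodrigues(g["R"])[0],g["t"],g["K"],g["D"]); u,v=p.ravel()
    L=cv2.GaussianBlur(g["img"].mean(-1),(0,0),.6)[int(round(v))]
    gr=np.gradient(L); o=[]
    for i in range(int(u)-half,int(u)+half):
        if abs(gr[i])>6 and abs(gr[i])>=abs(gr[i-1]) and abs(gr[i])>abs(gr[i+1]):
            a,b,c=abs(gr[i-1:i+2]); o.append((round(float(i+.5*(a-c)/(a-2*b+c)-u),1),int(gr[i])))
    return round(float(u),1),round(float(v),1),o
E
python3 - <<'E'
from sidecol import *
g=grab("side"); s=env.state(); e=s["ee_pos"]
for z in(60,64,68,72,76): print("hub",z,cols(g,(532.5,210,z),15))
for z in(4,7,10): print("base",z,cols(g,(532.5,210,z),32))
for z in(-3,0,3,5,8): print("disc",z,cols(g,(e[0],e[1],e[2]+z),32))
E
```

```text
hub 60 (236.4, 202.2, [(-8.2, -25)])
hub 64 (236.4, 200.6, [(-8.2, -25)])
hub 68 (236.5, 198.9, [(-8.2, -30)])
hub 72 (236.5, 197.3, [(-8.2, -44)])
hub 76 (236.5, 195.7, [(-14.4, 7), (-12.1, -6), (-8.2, -38)])
base 4 (236.3, 224.3, [(9.8, 23), (18.1, -6)])
base 7 (236.3, 223.2, [(-20.3, 6), (-18.4, -7), (9.6, 19), (16.5, 7)])
base 10 (236.3, 222.0, [(-18.4, -8), (9.6, 10), (16.6, 19)])
disc -3 (236.8, 172.8, [(-23.8, 17), (-21.0, -21), (-16.8, 10), (-13.9, -19), (-8.5, -11), (9.4, 9), (11.1, 10), (15.6, 24), (26.7, -27)])
disc 0 (236.8, 171.5, [(-23.3, 12), (-20.9, -18), (-13.5, -11), (-10.1, -8), (12.0, 15), (15.3, 35), (27.6, -39)])
disc 3 (236.8, 170.2, [(-20.9, -8), (-13.4, -16), (8.1, 6), (15.2, 45), (26.4, -29)])
disc 5 (236.8, 169.4, [(-16.7, -6), (-13.8, -16), (8.1, 13), (10.5, -9), (15.4, 33), (24.7, -22)])
disc 8 (236.8, 168.1, [(-17.7, -12), (-13.8, -19), (-8.8, 6), (8.2, 14), (10.9, -10), (15.3, 32), (26.8, -21)])
```

```bash
python3 go.py 532.5 210 134 172.7 531.2 210.6 86 172.7
```

```text
delta 1.4 0.4 48.0 roll -0.0 dist 48
```

Emit:
arm_command(rows=[{"delta_pos":[1.4,0.4,10],"roll":0,"jaw":50},{"delta_pos":[1.4,0.4,20],"roll":0,"jaw":50},{"delta_pos":[1.4,0.4,30],"roll":0,"jaw":50},{"delta_pos":[1.4,0.4,38],"roll":0,"jaw":50},{"delta_pos":[1.4,0.4,41],"roll":0,"jaw":50},{"delta_pos":[1.4,0.4,43],"roll":0,"jaw":50},{"delta_pos":[1.4,0.4,44.5],"roll":0,"jaw":50},{"delta_pos":[1.4,0.4,46],"roll":0,"jaw":50},{"delta_pos":[1.4,0.4,46],"roll":0,"jaw":50}])

```text
time_s: 5.3
ee_pos: [531.4, 210.7, 88.0]
ee_rot: [180.0, 0.0, 172.7]
force: [0.3, 0.5, -2.1]
gripper_width: 53.8
gripper_force: 30.0
```

Emit:
arm_command(rows=[{"delta_pos":[0,0,1.5],"roll":0,"jaw":50},{"delta_pos":[0,0,3],"roll":0,"jaw":50},{"delta_pos":[0,0,4.5],"roll":0,"jaw":50},{"delta_pos":[0,0,6],"roll":0,"jaw":50},{"delta_pos":[0,0,6],"roll":0,"jaw":50},{"delta_pos":[0,0,6],"roll":0,"jaw":50}])

```text
time_s: 5.8
ee_pos: [531.2, 210.6, 81.9]
ee_rot: [180.0, -0.0, 172.7]
force: [-0.2, -0.8, -1.7]
gripper_width: 53.5
gripper_force: 30.0
```

```bash
python3 - <<'E'
from h import *
np.set_printoptions(suppress=True,precision=2)
s=env.state(); print(s["ee_pos"],s["force"],s["torque"])
E
```

```text
[531.22 210.57  81.88] [-0.25 -0.83 -1.69] [ 0.04 -0.03 -0.02]
```

Emit:
arm_command(rows=[{"delta_pos":[0,0,2],"roll":0,"jaw":50},{"delta_pos":[0,0,4],"roll":0,"jaw":50},{"delta_pos":[0,0,6],"roll":0,"jaw":50},{"delta_pos":[0,0,8],"roll":0,"jaw":50},{"delta_pos":[0,0,10],"roll":0,"jaw":50},{"delta_pos":[0,0,12],"roll":0,"jaw":50}])

```text
time_s: 6.3
ee_pos: [531.2, 210.5, 69.7]
ee_rot: [180.0, -0.0, 172.7]
force: [0.1, -0.6, -2.0]
gripper_width: 53.3
gripper_force: 30.0
```

Emit:
arm_command(rows=[{"delta_pos":[0,0,3],"roll":0,"jaw":50},{"delta_pos":[0,0,6],"roll":0,"jaw":50},{"delta_pos":[0,0,9],"roll":0,"jaw":50},{"delta_pos":[0,0,12],"roll":0,"jaw":50},{"delta_pos":[0,0,15],"roll":0,"jaw":50},{"delta_pos":[0,0,17],"roll":0,"jaw":50},{"delta_pos":[0,0,19],"roll":0,"jaw":50},{"delta_pos":[0,0,20.5],"roll":0,"jaw":50},{"delta_pos":[0,0,21.5],"roll":0,"jaw":50},{"delta_pos":[0,0,22.2],"roll":0,"jaw":50},{"delta_pos":[0,0,22.2],"roll":0,"jaw":50}])

```text
time_s: 7.22
ee_pos: [531.3, 210.5, 48.3]
ee_rot: [180.0, 0.0, 172.7]
force: [-1.1, -0.4, 3.0]
gripper_width: 53.5
gripper_force: 30.0
```

```bash
python3 go.py 531.2 210.6 47.8 172.7 524.3 373.4 140 172.4
```

```text
delta 27.5 160.6 -92.2 roll 0.06 dist 187
```

Emit:
arm_command(rows=[{"delta_pos":[0,0,0],"roll":0,"jaw":100},{"delta_pos":[0,0,0],"roll":0,"jaw":100},{"delta_pos":[0,0,0],"roll":0,"jaw":100},{"delta_pos":[0,0,0],"roll":0,"jaw":100},{"delta_pos":[0,0,0],"roll":0,"jaw":100},{"delta_pos":[0,0,-20],"roll":0,"jaw":100},{"delta_pos":[0,0,-50],"roll":0,"jaw":100},{"delta_pos":[0,0,-90],"roll":0,"jaw":100},{"delta_pos":[0,0,-90],"roll":0,"jaw":100}])

```text
time_s: 7.97
ee_pos: [535.6, 212.2, 145.0]
ee_rot: [179.6, 0.7, 172.7]
force: [1.1, 0.7, 0.5]
gripper_width: 91.3
gripper_force: 0.0
```

Emit:
arm_command(rows=[{"delta_pos":[5,30,0],"roll":0.06,"jaw":100},{"delta_pos":[11,65,0],"roll":0.06,"jaw":100},{"delta_pos":[17,100,0],"roll":0.06,"jaw":100},{"delta_pos":[23,135,20],"roll":0.06,"jaw":100},{"delta_pos":[27,155,50],"roll":0.06,"jaw":100},{"delta_pos":[27.5,160.6,65],"roll":0.06,"jaw":100},{"delta_pos":[27.5,160.6,65],"roll":0.06,"jaw":100},{"delta_pos":[27.5,160.6,65],"roll":0.06,"jaw":100}])

```text
time_s: 8.63
ee_pos: [523.9, 373.2, 71.9]
ee_rot: [-179.9, -0.1, 172.4]
force: [-1.1, 0.4, -0.1]
gripper_width: 91.1
gripper_force: 0.0
```

```bash
python3 - <<'E'
from sidecol import *
np.set_printoptions(suppress=True,precision=2)
s=env.state(); print(s["ee_pos"],s["ee_rot"])
g=grab("side"); 
p,_=cv2.projectPoints(np.array([[532.,210,60],[524.3,373.4,10]]),cv2.Rodrigues(g["R"])[0],g["t"],g["K"],g["D"]);print(p.reshape(-1,2))
for z in(3,6,9): print("plate",cols(g,(524.3,373.4,z),26))
for z in (46,50,54): print("disc",cols(g,(532.5,210,z),26))
cv2.imwrite("pics/seat.png",cv2.resize(g["img"][140:240,170:300],(780,600),interpolation=cv2.INTER_CUBIC))
E
```

```text
[523.94 373.18  71.88] [-179.91   -0.08  172.43]
[[236.21 202.21]
 [223.4  194.5 ]]
plate (223.4, 196.9, [(-21.5, 7), (-17.2, 8), (-9.5, -7), (-6.6, 25), (4.9, -43), (11.3, 8), (14.8, -7)])
plate (223.4, 195.9, [(-11.7, 8), (-9.5, -18), (-6.8, 24), (-3.6, -11), (-1.4, 7), (0.9, -7), (4.9, -35), (11.6, 9), (14.7, -8)])
plate (223.4, 194.8, [(-12.3, 21), (-9.4, -26), (-6.5, 28), (-3.8, -17), (4.8, -21), (7.5, -8), (11.8, 8), (14.7, -6)])
disc (236.4, 207.8, [(-21.3, 19), (-13.3, -10), (-11.7, -9), (-0.6, 13), (1.7, -10), (11.7, 19), (14.2, 20), (19.8, -15)])
disc (236.4, 206.2, [(-21.4, 37), (-13.9, -30), (-4.7, -7), (4.3, 22), (7.8, -11), (21.2, 14)])
disc (236.4, 204.6, [(-26.5, 12), (-24.3, -12), (-21.4, 34), (-14.1, -38), (-4.9, -7), (5.5, 20), (9.4, -22), (21.6, 21)])
```

View pics/seat.png

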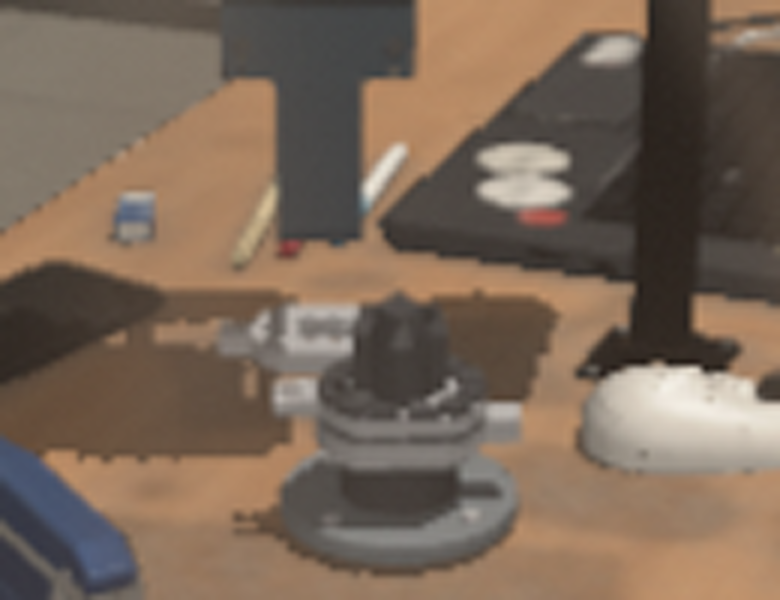

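The disc is seated on the first plate with its fork at the left, opposite the first tab at the right. Gripping the plate next.

Emit:
arm_command(rows=[{"delta_pos":[0,0,25],"roll":0,"jaw":100},{"delta_pos":[0,0,45],"roll":0,"jaw":100},{"delta_pos":[0,0,60],"roll":0,"jaw":100},{"delta_pos":[0,0,67],"roll":0,"jaw":100},{"delta_pos":[0,0,69.5],"roll":0,"jaw":100},{"delta_pos":[0,0,69.5],"roll":0,"jaw":100},{"delta_pos":[0,0,69.5],"roll":0,"jaw":50},{"delta_pos":[0,0,69.5],"roll":0,"jaw":50},{"delta_pos":[0,0,69.5],"roll":0,"jaw":50},{"delta_pos":[0,0,69.5],"roll":0,"jaw":50},{"delta_pos":[0,0,69.5],"roll":0,"jaw":50},{"delta_pos":[0,0,69.5],"roll":0,"jaw":50},{"delta_pos":[0,0,69.5],"roll":0,"jaw":50}], squeeze=30)

```text
time_s: 9.77
ee_pos: [524.5, 373.5, 3.5]
ee_rot: [180.0, 0.0, 172.4]
force: [-0.1, 0.0, 1.0]
gripper_width: 53.7
gripper_force: 30.0
```

```bash
python3 go.py 524.3 373.4 3.3 172.4 531.5 210.6 134 -7.3
```

```text
delta -28.7 -160.4 -130.7 roll 35.94 dist 209
```

Emit:
arm_command(rows=[{"delta_pos":[0,0,-15],"roll":0,"jaw":50},{"delta_pos":[0,0,-50],"roll":0,"jaw":50},{"delta_pos":[0,0,-90],"roll":0,"jaw":50},{"delta_pos":[0,0,-130.7],"roll":0,"jaw":50},{"delta_pos":[-3,-15,-130.7],"roll":1,"jaw":50},{"delta_pos":[-6,-32,-130.7],"roll":2.3,"jaw":50},{"delta_pos":[-9,-50,-130.7],"roll":3.6,"jaw":50},{"delta_pos":[-12,-70,-130.7],"roll":4.9,"jaw":50},{"delta_pos":[-16,-90,-130.7],"roll":6.2,"jaw":50},{"delta_pos":[-20,-110,-130.7],"roll":7.5,"jaw":50},{"delta_pos":[-23,-130,-130.7],"roll":8.8,"jaw":50},{"delta_pos":[-26,-145,-130.7],"roll":10.1,"jaw":50},{"delta_pos":[-28,-155,-130.7],"roll":11.4,"jaw":50},{"delta_pos":[-28.7,-160.4,-130.7],"roll":12.7,"jaw":50},{"delta_pos":[-28.7,-160.4,-130.7],"roll":14,"jaw":50},{"delta_pos":[-28.7,-160.4,-130.7],"roll":15,"jaw":50},{"delta_pos":[-28.7,-160.4,-130.7],"roll":16,"jaw":50},{"delta_pos":[-28.7,-160.4,-130.7],"roll":16,"jaw":50}])

```text
time_s: 11.27
ee_pos: [531.4, 210.4, 133.7]
ee_rot: [-180.0, 0.0, 92.3]
force: [-0.4, -0.7, -1.7]
gripper_width: 53.6
gripper_force: 30.0
```

Emit:
arm_command(rows=[{"delta_pos":[0,0,0],"roll":1,"jaw":50},{"delta_pos":[0,0,0],"roll":2.3,"jaw":50},{"delta_pos":[0,0,0],"roll":3.6,"jaw":50},{"delta_pos":[0,0,0],"roll":4.9,"jaw":50},{"delta_pos":[0,0,0],"roll":6.2,"jaw":50},{"delta_pos":[0,0,0],"roll":7.5,"jaw":50},{"delta_pos":[0,0,0],"roll":8.8,"jaw":50},{"delta_pos":[0,0,0],"roll":10.1,"jaw":50},{"delta_pos":[0,0,0],"roll":11.4,"jaw":50},{"delta_pos":[0,0,0],"roll":12.7,"jaw":50},{"delta_pos":[0,0,0],"roll":14,"jaw":50},{"delta_pos":[0,0,0],"roll":15.3,"jaw":50},{"delta_pos":[0,0,0],"roll":16.6,"jaw":50},{"delta_pos":[0,0,0],"roll":17.9,"jaw":50},{"delta_pos":[0,0,0],"roll":19,"jaw":50},{"delta_pos":[0,0,0],"roll":19.94,"jaw":50},{"delta_pos":[0,0,0],"roll":19.94,"jaw":50},{"delta_pos":[0,0,0],"roll":19.94,"jaw":50},{"delta_pos":[0,0,0],"roll":19.94,"jaw":50}])

```text
time_s: 12.85
ee_pos: [531.5, 210.6, 133.8]
ee_rot: [180.0, 0.0, -7.2]
force: [0.5, 0.2, -0.5]
gripper_width: 53.4
gripper_force: 30.0
```

```bash
python3 - <<'E'
from sidecol import *
np.set_printoptions(suppress=True,precision=2)
s=env.state(); e=s["ee_pos"]; print(e,s["ee_rot"],s["gripper_width"])
g=grab("side")
for z in(64,68,72,76): print("hub",z,cols(g,(532.5,210,z),15))
for z in(-3,-1,0,2,4,6): print("plate",z,cols(g,(e[0],e[1],e[2]+z),32))
u,v=236,185
cv2.imwrite("pics/hold2.png",cv2.resize(g["img"][v-50:v+50,u-65:u+65],(780,600),interpolation=cv2.INTER_CUBIC))
E
```

```text
[531.52 210.57 133.84] [180.     0.01  -7.16] 53.426989797266145
hub 64 (236.4, 200.6, [(-12.6, -16)])
hub 68 (236.5, 198.9, [(-9.1, -14), (7.5, 6)])
hub 72 (236.5, 197.3, [(-8.2, -24)])
hub 76 (236.5, 195.7, [(-8.4, -24)])
plate -3 (236.1, 172.5, [(-23.0, 17), (-20.2, -23), (-17.3, 6), (-14.7, -14), (-8.2, -16), (8.8, 24), (20.9, 28), (27.3, -27)])
plate -1 (236.1, 171.7, [(-22.4, 18), (-19.8, -22), (-15.0, -12), (-8.3, -13), (8.7, 33), (11.8, -10), (21.0, 31), (28.2, -38)])
plate 0 (236.1, 171.2, [(-22.0, 18), (-19.2, -22), (-15.0, -12), (-8.3, -10), (8.7, 41), (12.3, -14), (21.1, 28), (28.1, -38)])
plate 2 (236.1, 170.4, [(-21.3, 19), (-18.7, -20), (-15.0, -12), (-8.3, -10), (8.8, 43), (13.5, -15), (21.0, 22), (27.1, -29)])
plate 4 (236.2, 169.5, [(-21.3, 19), (-18.8, -20), (-15.0, -12), (-8.3, -10), (8.7, 43), (13.5, -15), (21.0, 22), (27.1, -29)])
plate 6 (236.2, 168.6, [(-20.9, 17), (-18.1, -23), (-15.1, -11), (-8.3, -10), (8.8, 43), (13.8, -8), (20.8, 10), (25.4, -21)])
```

View pics/hold2.png

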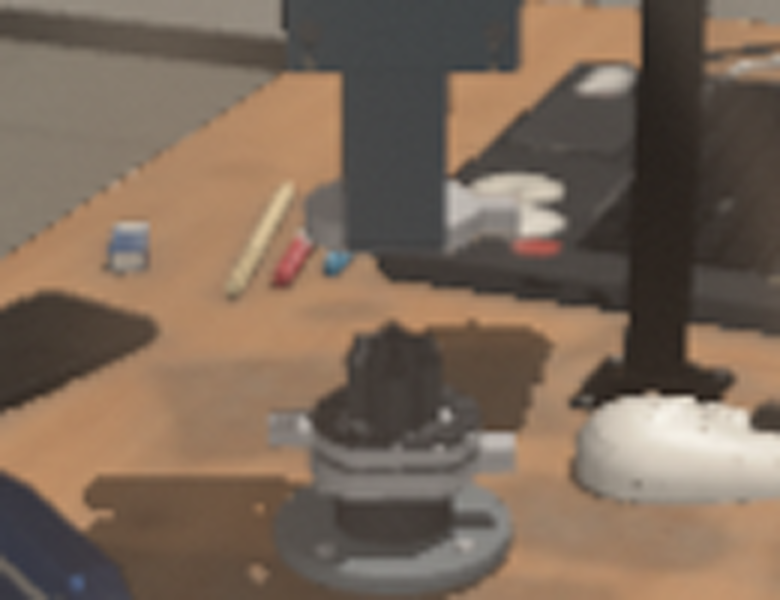

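Side view: the held plate is level with its tab to the right, above the first tab. It sits about 1 mm left of the hub axis, so I'll shift +1 mm in x and descend.

Emit:
arm_command(rows=[{"delta_pos":[1,0,10],"roll":0,"jaw":50},{"delta_pos":[1,0,20],"roll":0,"jaw":50},{"delta_pos":[1,0,30],"roll":0,"jaw":50},{"delta_pos":[1,0,38],"roll":0,"jaw":50},{"delta_pos":[1,0,42],"roll":0,"jaw":50},{"delta_pos":[1,0,44],"roll":0,"jaw":50},{"delta_pos":[1,0,46],"roll":0,"jaw":50},{"delta_pos":[1,0,48],"roll":0,"jaw":50},{"delta_pos":[1,0,48],"roll":0,"jaw":50}])

```text
time_s: 13.65
ee_pos: [532.7, 210.5, 85.9]
ee_rot: [-180.0, -0.0, -7.3]
force: [0.4, -0.3, -0.7]
gripper_width: 53.7
gripper_force: 30.0
```

Emit:
arm_command(rows=[{"delta_pos":[0,0,1.5],"roll":0,"jaw":50},{"delta_pos":[0,0,3],"roll":0,"jaw":50},{"delta_pos":[0,0,4.5],"roll":0,"jaw":50},{"delta_pos":[0,0,6],"roll":0,"jaw":50},{"delta_pos":[0,0,8],"roll":0,"jaw":50},{"delta_pos":[0,0,10],"roll":0,"jaw":50},{"delta_pos":[0,0,10],"roll":0,"jaw":50}])

```text
time_s: 14.23
ee_pos: [532.3, 210.3, 75.4]
ee_rot: [180.0, 0.0, -7.3]
force: [1.0, -0.4, -1.4]
gripper_width: 53.6
gripper_force: 30.0
```

Emit:
arm_command(rows=[{"delta_pos":[0,0,3],"roll":0,"jaw":50},{"delta_pos":[0,0,6],"roll":0,"jaw":50},{"delta_pos":[0,0,9],"roll":0,"jaw":50},{"delta_pos":[0,0,11.5],"roll":0,"jaw":50},{"delta_pos":[0,0,13.5],"roll":0,"jaw":50},{"delta_pos":[0,0,15],"roll":0,"jaw":50},{"delta_pos":[0,0,16],"roll":0,"jaw":50},{"delta_pos":[0,0,16],"roll":0,"jaw":50}])

```text
time_s: 14.9
ee_pos: [532.6, 210.4, 60.5]
ee_rot: [-180.0, 0.0, -7.3]
force: [-0.8, -1.5, 2.6]
gripper_width: 53.5
gripper_force: 30.0
```

Contact is at the expected height, 60.5 mm. Releasing and backing off clear.

Emit:
arm_command(rows=[{"delta_pos":[0,0,0],"roll":0,"jaw":100},{"delta_pos":[0,0,0],"roll":0,"jaw":100},{"delta_pos":[0,0,0],"roll":0,"jaw":100},{"delta_pos":[0,0,0],"roll":0,"jaw":100},{"delta_pos":[0,0,0],"roll":0,"jaw":100},{"delta_pos":[0,0,-20],"roll":0,"jaw":100},{"delta_pos":[0,0,-45],"roll":0,"jaw":100},{"delta_pos":[0,0,-75],"roll":0,"jaw":100},{"delta_pos":[0,0,-105],"roll":0,"jaw":100},{"delta_pos":[-35,0,-115],"roll":0,"jaw":100},{"delta_pos":[-70,0,-115],"roll":0,"jaw":100},{"delta_pos":[-105,0,-115],"roll":0,"jaw":100},{"delta_pos":[-140,0,-115],"roll":0,"jaw":100},{"delta_pos":[-170,0,-115],"roll":0,"jaw":100},{"delta_pos":[-190,0,-115],"roll":0,"jaw":100},{"delta_pos":[-190,0,-115],"roll":0,"jaw":100},{"delta_pos":[-190,0,-115],"roll":0,"jaw":100}])

```text
time_s: 16.32
ee_pos: [344.0, 234.8, 175.3]
ee_rot: [-180.0, -0.1, -7.2]
force: [0.1, -0.1, -0.1]
gripper_width: 91.0
gripper_force: 0.0
```

```bash
python3 - <<'E'
from m import *
g=grab("side");f=grab("top");u,v=236,205
P=cloud(f);Q=P[185:220,225:258];k=(Q[...,2]>60)&(Q[...,2]<74); print("plate top z",np.median(Q[k][:,2]),k.sum())
a=cv2.resize(g["img"][v-40:v+40,u-40:u+40],(400,400),interpolation=cv2.INTER_CUBIC)
b=cv2.resize(f["img"][162:242,200:280],(400,400),interpolation=cv2.INTER_CUBIC)
cv2.imwrite("pics/fin.png",np.hstack([a,b]))
E
```

```text
plate top z 66.25417045193623 338
```

View pics/fin.png

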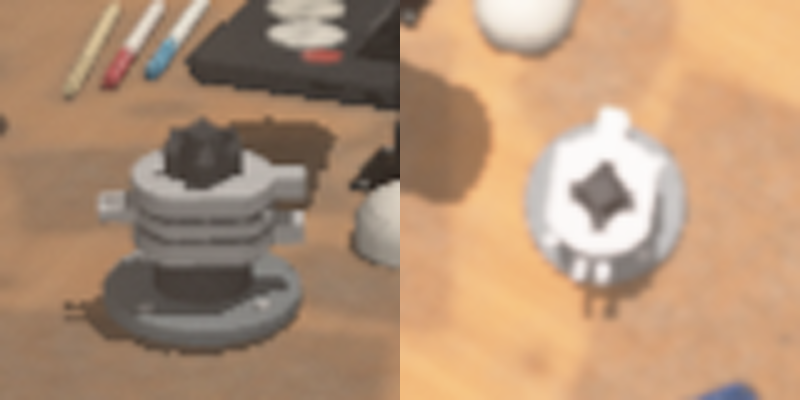

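The stack is seated: plate top measures about 66 mm against 67 expected, plate tab directly above the first tab, disc fork on the opposite side.

```bash
python3 -c "
from workcell import env
print(env.job_done())"
```

```text
the job is handed in; nothing more can be done
None
```

The job is handed in after about 16 s of the 72 s allowed: the disc is fully down with its forked tab opposite the first plate's tab, and the smooth plate is fully down on it with its tab above the first tab; the other things on the desk were not handled.

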